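Hang the thread rack on the two spring-catch hooks

TASK

Pick up the thread rack by the middle of its round steel bar and hang it on the stand: bring it in from the open front of the stand with its board below the hooks, lower the bar into both hooks at once and push it down past both spring catches until it bottoms in each hook. Before letting go, hold it pressed down firmly but gently (about 12 N, never more than 20 N) for a good second to check that both ends are seated, then let go and back away so that it hangs still and upright. Leave the other things on the bench where they are.

Things in the scene. Friction and masses are not known exactly. Their poses are not given: they have to be found in the camera images.
- rack_bar (a point): Middle of the round steel bar of the loose thread rack. Bar 12 mm thick, along its own y; axis 150 mm above the rack's underside; 260 mm free between the two end boards. The two spools below it leave 60 mm free under the bar. x is level and across the bar, z up; front and back alike. Take the rack here.
- rack: The thread rack: wooden, 280 mm wide (y), 70 mm deep (x), 164 mm tall, 0.35 to 0.55 kg, standing upright on its board (22 mm thick with its rims). Origin at the middle of its underside. Two 46 mm thread spools are fixed on the board, 55 mm either side of the middle; their pegs end 81 mm above the underside. The hooks fit between the spools and the end boards.
- hook_stand: Hook stand, fixed to the bench: grey base plate, two steel posts 225 mm tall. Origin: on the bench top, below the middle of the hook line (on which a seated bar's axis lies). y runs along that line to the hooks at +95 and -95 mm; x points to the posts, 90 mm behind the line. A level rail on the posts carries both hooks. Board and spools must pass under and between the hooks: come in level from the front (-x).
- under_hook_left (a point): Point on the bench top below the left (y = +95 mm) hook's seat. The rail is clamped at another height each time and that is not measured: a fully seated bar's axis lies 180 to 215 mm above the bench, alike at both hooks. Hook: 14 mm wide upright trough, 16 mm inside (x = -8 to +8 mm), rigid floor, flared mouth up to 40 mm above the seated axis; a bar 262 mm above the bench clears it.
- under_hook_right (a point): Point on the bench top below the right (y = -95 mm) hook's seat. In both troughs a sprung round steel catch (8 mm radius, 3 to 5 N, yields to the rear) juts from the rear wall, its middle 14 mm above the seated bar axis. A bar let down mid-trough meets the catches 24 to 26 mm above its seat, needs 4 to 8 N on each hook to pass, more than the weight gives, then snaps down and is free of them 2 to 4 mm above the floor.
- jar: Plastic paste jar with a white lid, 69 mm across, 73 mm tall, a bystander; origin at its underside.
- tin: Red glue tin, 89 mm across, 76 mm tall, a bystander; origin at its underside.
- screwdriver_small: Small yellow screwdriver, 149 mm long, lying at the front, a bystander.
- pincers: Pliers with green handles, 186 mm long, lying at the front, a bystander.
- cut_soles: Flat tan shoe sole, 249 x 93 x 9 mm, lying at the front, a bystander.

How it is judged:
By the outcome, as a careful person would: the job done as asked, in the order asked, and still so for the second after the job is handed in, with the robot touching nothing.
It also fails if it takes over 72 s, if anything falls off the work surface, if the arm or the gripper's body presses on something with over 40 N, if the wrist force passes 120 N, or if a joint passes its speed limit or range.

ROBOT

A 7-joint arm with a two-finger parallel gripper is mounted at the origin on a cart in front of the work surface, level with it; the furniture and walls round the work are solid. World frame = base frame: x ahead of the robot, y to its left, z up, the work surface at z = 0. Lengths are in mm, angles in rad, forces in N, time in s.
With the tool pointing down it reaches from about 400 to 850 mm from the base axis. Payload 4.5 kg.
Tool frame: the origin (TCP) lies at the very end of the fingers, on their centre line; the grasp point (between the pads) lies 19 mm behind it; z points along the fingers, y is the line along which they close (so a half turn about z gives the same grasp; the last joint's range is limited). The gripper opens to 85 mm and grips with 20 to 120 N. Pads are 22 mm wide; open, the fingers measure 114 mm over their backs; the gripper's body (76 mm by 85 mm) begins 54 mm behind the grasp point. The pads swing forward as they close: fully open they stand 13 mm farther back than shut.
Start: joints at [0.034, 0.689, -0.195, 1.565, 0.157, 0.902, -0.215], TCP at [625.023, 0.026, 231.317] pointing down, gripper open.
Joint ranges: [-3.01, 3.01], [-0.46, 2.08], [-1.47, 1.51], [0.13, 2.56], [-1, 4.14], [0.04, 2.09], [-2.66, 2.66]. Speed limits (rad/s): [2.57, 2.57, 3.14, 3.14, 3.14, 3.14, 3.14].

INTERFACE

Orientations are given as a unit quaternion [x, y, z, w].
In Python, from rig import arm, viewer, job_done gives the robot as it stands.
- The arm moves only by the tool apply_moves, never from a script. Its argument "targets" is a list of rows, each a list of 3 entries, a list of its own where there are three numbers: the shift along the tool's x, y, z in units of 150 mm (1.0 is 150 mm), then the turn about the tool's z in units of pi rad (1.0 is pi rad), then the finger opening in mm, from 0 to 85.4. In form: [[[tx, ty, tz], spin, jaw], ...]. A call has 1 to 20 rows; each row is the pose to reach, as a shift and turn from the pose commanded when the call began, along the tool's axes at that moment, turning the shorter way round; what a row does not reach only later rows make up. A row lasts 1/10 s, in which the tool goes at most 50 mm and 8.59 degrees, less where a joint would pass 70% of its speed; a pose out of reach is approached as far as the arm can. A call with a number of a shift or a turn outside -1 to 1 is refused whole. A call with a gripper value outside its range is refused whole. The fingers move at their own pace and stop on an object; "force" is the grip in N (left out, the last holds). Time passes only in rows, so rows that repeat a pose let the fingers close. It gives the time, the measured TCP pose, the force, the opening and the grip force at its end, in the units of the state.
- arm.read_state(): the state, without advancing time (a new reading comes with each control period).
- viewer.capture(name): name is "scene" or "side" or "wrist"; returns (picture, depth): 420x560x3 uint8, red, green, blue; 420x560 float32, mm along the optical axis (not along the pixel's ray), 0 where there is no reading.
- viewer.camera_params(name): a dict with "mtx" (3x3 intrinsics, pixels), "D" ([k1, k2, p1, p2, k3] as OpenCV has them; the pictures are not rectified), "rvec" (rotation vector, rad) and "tvec" (3), from world to camera coordinates, as OpenCV has them. Camera axes: x right, y down, z forward; pixel columns grow to the right and rows downward; lengths in mm; the calibration is good to about 2 mm. A picture is of the moment at which its call begins: read the wrist's pose just before it. camera_params takes no time and is no camera call; for the wrist camera it gives the pose at the moment of the call.
- job_done(): hands the job in; it is judged then, once.
The state is a dict: "t": time; "joint_positions": joint angles; "qd": joint speeds; "tau": joint torques, N m; "ee_pos": TCP position; "tool_rot": TCP orientation; "force": force on the tool from outside, world axes, zero at the start; "wrist_torque": the same for the moment, N m; "gripper_width": finger opening in mm; "finger_force": force on a finger pad.
Only numpy, scipy, OpenCV 4.12 (cv2) and the standard library are available. Lean on these libraries where they do the work, as an engineer would, in place of code of your own. Each camera call takes 0.05 s, during which the arm holds its last target. There are 200 camera calls.

## Working session

There is one attempt and no reset: what is moved stays moved. The work goes in short steps, Python scripts to look and compute and a tool call to move; the robot and the scene stay as the last step left them, time stands still between calls to the robot, and variables do not carry over. Pictures are saved under pics/ and viewed, at most 13 in all, crops included, and the job is handed in when it is done.

Besides the shell and the picture viewer there is one more tool, called after "Emit:" as a command line: name --argument value ..., lists and objects as JSON in quotes. apply_moves: Moves the arm, as the interface text tells. Shifts and turns lie within -1 to 1; 1 stands for 150 mm of shift or pi rad of turn. Its arguments: {"type":"object","properties":{"targets":{"type":"array"},"force":{"type":"number"}},"required":["targets"]}

```bash
mkdir -p pics; ls; cat > h.py <<'E'
import numpy as np, cv2
from rig import arm, viewer, job_done
def grab(n,save=None):
    p=viewer.camera_params(n); im,d=viewer.capture(n)
    if save: cv2.imwrite(f'pics/{save}.png',im[:,:,::-1])
    return im,d,p
def cloud(d,p):
    h,w=d.shape; u,v=np.meshgrid(np.arange(w),np.arange(h))
    K=np.array(p['mtx'],float);D=np.array(p['D'],float)
    n=cv2.undistortPoints(np.stack([u,v],-1).reshape(-1,1,2).astype(np.float64),K,D).reshape(h,w,2)
    c=np.dstack([n[...,0]*d,n[...,1]*d,d])
    R=cv2.Rodrigues(np.array(p['rvec'],float))[0]
    W=(c-np.array(p['tvec'],float).ravel())@R
    W[d<=0]=np.nan
    return W
E
python3 - <<'E'
from h import *
import pickle
o={}
for n in('scene','side'):
    im,d,p=grab(n); W=cloud(d,p); o[n]=(im,d,p,W)
    R=cv2.Rodrigues(np.array(p['rvec'],float))[0]; print(n,-R.T@np.array(p['tvec']).ravel(),R[2])
pickle.dump(o,open('o.pkl','wb'))
c=np.hstack([o['scene'][0],o['side'][0]])[:,:,::-1]
cv2.imwrite('pics/a.png',o['scene'][0][:,:,::-1]);cv2.imwrite('pics/b.png',o['side'][0][:,:,::-1])
print(arm.read_state())
E
```

```text
pics
scene [ 203.62587064 -753.84416025  732.39893591] [ 0.34199401  0.7360427  -0.58419281]
side [  384.15887088 -1026.46949012   766.82671294] [ 0.13299395  0.83776226 -0.52959136]
{'t': 0.1, 'joint_positions': array([ 0.03379204,  0.68993906, -0.19456567,  1.56626358,  0.15731882,
        0.90251279, -0.21509807]), 'qd': array([-0.00095869, -0.00169894, -0.00104904, -0.00470549,  0.00082135,
        0.00083664,  0.00115456]), 'tau': array([-2.74651000e-03, -5.40603232e+01, -1.27131768e+00, -1.58985078e+01,
        9.34141979e-03,  4.37054478e-03,  9.81481946e-06]), 'ee_pos': array([ 6.24396756e+02, -2.07947279e-02,  2.30534833e+02]), 'tool_rot': array([ 7.07058449e-01,  7.07154584e-01, -6.48228768e-04, -5.69929617e-04]), 'force': array([ 0.72881458, -0.598412  , -0.05872959]), 'wrist_torque': array([ 0.01223034,  0.07974474, -0.01004623]), 'finger_force': 0.0, 'gripper_width': 85.37251937476847}
```

View pics/a.png

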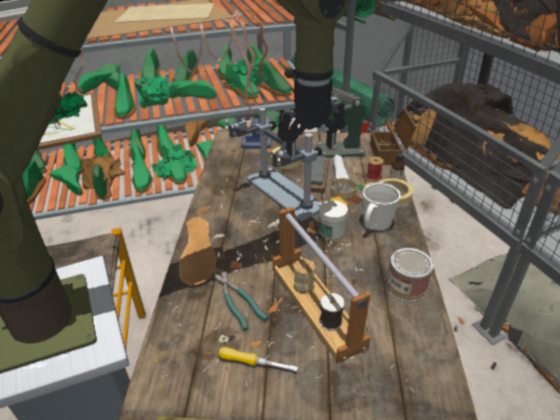

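View pics/b.png

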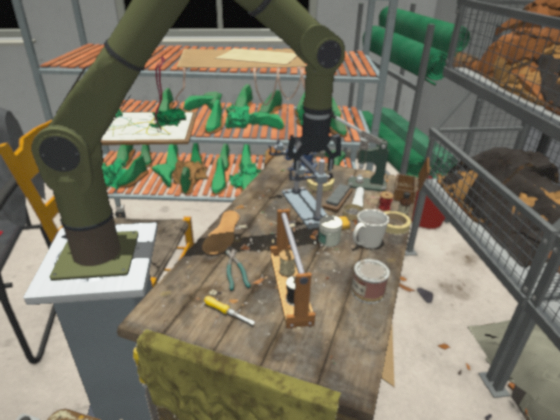

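Rack: bar from about (290,215) to (358,297) in "scene"; the stand's posts stand around (265,130) and (308,155), partly behind the gripper. Next, a top-down height map from both depths.

```bash
python3 - <<'E'
import pickle,numpy as np,cv2
o=pickle.load(open('o.pkl','rb'))
x0,y0,s=300,-420,1.0  # image: row = x decreasing, col = y decreasing
H=np.zeros((600,800,3),np.uint8);Z=np.full((600,800),-50.)
for n in o:
    im,d,p,W=o[n]
    P=W.reshape(-1,3);C=im.reshape(-1,3)
    m=np.isfinite(P[:,0])&(P[:,2]<330)&(P[:,2]>-20);P=P[m];C=C[m]
    r=((900-P[:,0])).astype(int);c=((400-P[:,1])).astype(int)
    k=(r>=1)&(r<599)&(c>=1)&(c<799)
    for i,j,z in zip(r[k],c[k],P[k,2]):
        b=Z[i-1:i+2,j-1:j+2]; b[b<z]=z
g=np.clip((Z+20)*255/300,0,255).astype(np.uint8)
g=cv2.applyColorMap(g,cv2.COLORMAP_TURBO); g[Z<-40]=0
for k in range(0,800,100):
    cv2.line(g,(k,0),(k,5),(255,255,255),1);cv2.putText(g,str(400-k),(k,15),0,.35,(255,255,255),1)
    if k<600: cv2.putText(g,str(900-k),(0,k+4),0,.35,(255,255,255),1)
cv2.imwrite('pics/c.png',g)
E
```

```text
(no output)
```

View pics/c.png

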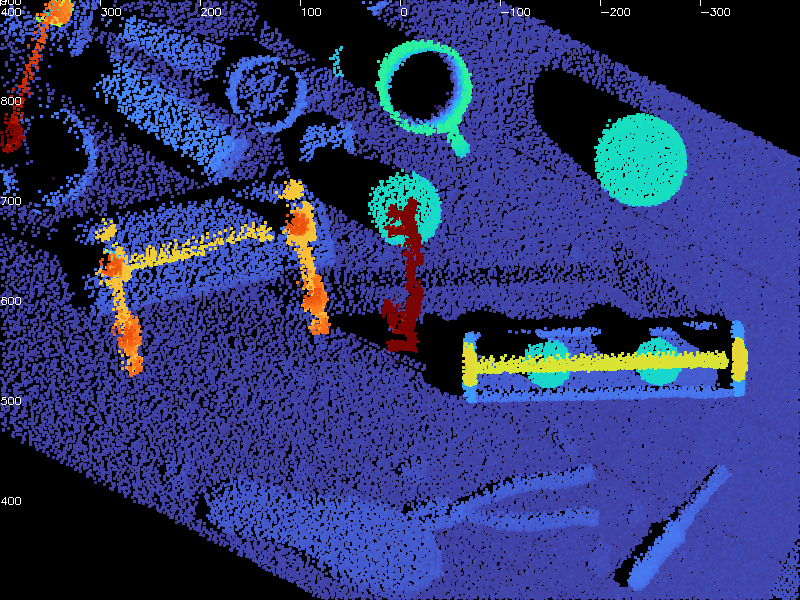

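The height map shows the rack's bar from about (539,-70) to (545,-330), the stand's hooks near (585,86) and (545,275), and its posts 90 mm behind them. Now I'll fit these numerically.

```bash
cat >> h.py <<'E'
def barfit(W,x,y,z,ymask=None):
    P=W.reshape(-1,3);P=P[np.isfinite(P[:,0])]
    m=(P[:,0]>x[0])&(P[:,0]<x[1])&(P[:,1]>y[0])&(P[:,1]<y[1])&(P[:,2]>z[0])&(P[:,2]<z[1])
    return P[m]
E
python3 - <<'E'
from h import *
import pickle
o=pickle.load(open('o.pkl','rb'))
for n in o:
    im,d,p,W=o[n]
    q=barfit(W,(515,570),(-325,-85),(110,200))
    l=cv2.fitLine(q[:,:2].astype(np.float32),cv2.DIST_HUBER,0,.01,.01).ravel(); 
    print(n,len(q),'bar line',l,'x@-205',l[2]+(-205-l[3])*l[0]/l[1],'z pct',np.percentile(q[:,2],[5,50,95]))
    e=barfit(W,(490,600),(-360,-40),(153,190)); print(' end y',np.percentile(e[:,1],[1,99]))
    for a,(xr,yr) in {'postR':((655,700),(90,120)),'postL':((615,650),(285,310))}.items():
        t=barfit(W,xr,yr,(60,260)); 
        if len(t): print(a,len(t),t.mean(0),t.min(0),t.max(0))
    for a,(xr,yr) in {'hR':((550,650),(60,110)),'hL':((510,610),(255,300))}.items():
        t=barfit(W,xr,yr,(120,300)); 
        if len(t): print(a,len(t),np.round(np.percentile(t,[1,10,50,90,99],axis=0),1).tolist())
    b=barfit(W,(550,760),(40,340),(3,20)); print('base',len(b))
    if len(b)>20:
        r=cv2.minAreaRect(b[:,:2].astype(np.float32));print(r)
E
```

```text
scene 648 bar line [ 2.7479960e-02 -9.9962234e-01  5.3442279e+02 -2.1585666e+02] x@-205 534.1243 z pct [149.49680839 154.61877898 157.25810898]
 end y [-345.30445492  -66.21917168]
postR 467 [671.53866344  98.34189888 151.51820208] [655.31772369  90.15304306  60.86322189] [693.16907412 116.56781376 226.34270938]
postL 140 [628.68359647 289.16825576 155.29557404] [615.39138837 285.07625779  60.6811038 ] [647.36426961 303.16424937 226.48902801]
hR 336 [[567.1, 73.2, 169.1], [572.4, 76.4, 174.3], [596.3, 83.6, 188.8], [628.7, 92.7, 214.2], [646.9, 97.7, 224.6]]
hL 317 [[527.0, 259.8, 169.1], [532.7, 262.5, 174.2], [560.0, 268.7, 194.6], [588.9, 278.7, 214.6], [606.6, 285.2, 225.3]]
base 1771
((669.5512084960938, 186.19561767578125), (291.6571350097656, 202.1548614501953), 81.5512466430664)
side 288 bar line [ 2.3185873e-02 -9.9973118e-01  5.3964832e+02 -2.1727348e+02] x@-205 539.36365 z pct [151.7911018  155.66722873 157.93365175]
 end y [-344.93129842  -64.94057701]
postR 316 [677.66069891  98.32724291 152.44759837] [655.39231637  90.01268188  61.32178253] [697.81254711 112.6287969  227.41018244]
postL 28 [635.13223139 288.27999191 177.2688759 ] [624.61925026 285.00940722  60.81832949] [649.12789936 299.4282011  211.94784937]
hR 204 [[573.6, 72.8, 168.8], [579.9, 77.2, 174.9], [608.1, 83.7, 187.4], [635.0, 93.4, 212.4], [648.7, 99.3, 225.7]]
hL 167 [[534.6, 259.3, 169.7], [539.8, 262.3, 174.7], [566.3, 268.4, 197.5], [584.9, 278.4, 214.6], [595.8, 286.0, 224.9]]
base 1011
((656.7111206054688, 189.56651306152344), (204.6721649169922, 293.6649169921875), 0.6989285349845886)
```

Emit:
apply_moves --targets '[[[0.2, -0.1, -0.3], 0, 85], [[0.5, -0.3, -0.6], 0, 85], [[0.8, -0.4, -0.8], 0, 85], [[0.9, -0.5, -0.9], 0, 85], [[0.9, -0.5, -0.9], 0, 85], [[0.9, -0.5, -0.9], 0, 85], [[0.9, -0.5, -0.9], 0, 85]]'

```text
t: 0.8
ee_pos: [550.1, 133.2, 365.2]
tool_rot: [0.708, 0.706, -0.001, 0.0]
force: [-0.0, -1.1, -1.7]
gripper_width: 85.2
finger_force: 0.0
```

```bash
python3 - <<'E'
from h import *
import pickle
print(arm.read_state()['ee_pos'],arm.read_state()['t'])
im,d,p=grab('wrist','w1');W=cloud(d,p);pickle.dump((im,d,p,W),open('w1.pkl','wb'))
R=cv2.Rodrigues(np.array(p['rvec'],float))[0]; print(-R.T@np.array(p['tvec']).ravel(),R)
E
```

```text
[550.05448074 133.20075887 365.24145767] 0.8
[550.48894939 206.97165908 508.55603624] [[ 9.99996218e-01 -2.74749175e-03  1.22106260e-04]
 [-2.66409375e-03 -9.56707516e-01  2.91038881e-01]
 [-6.82806947e-04 -2.91038106e-01 -9.56711218e-01]]
```

View pics/w1.png

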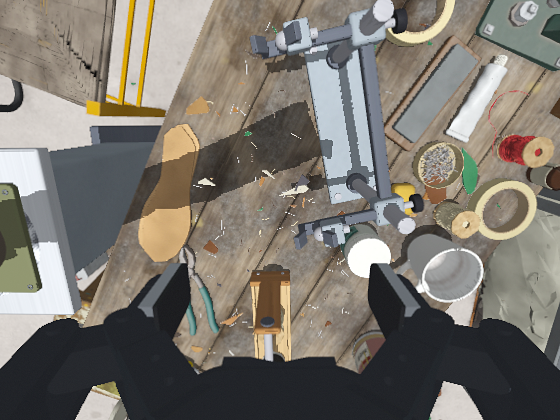

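The wrist view shows the left hook around (255-310, 25-55), the right hook around (295-345, 220-245), the posts at (378,12) and (400,220), and the rack's left end board at (270,300). Enlarging the hooks and making a height profile along the stand's x.

```bash
python3 - <<'E'
import pickle,numpy as np,cv2
im,d,p,W=pickle.load(open('w1.pkl','rb'))
im=im[:,:,::-1]
a=cv2.resize(im[5:80,240:400],(800,375)[:2],interpolation=cv2.INTER_CUBIC)[:300]
b=cv2.resize(im[200:260,285:445],(800,300),interpolation=cv2.INTER_CUBIC)
cv2.imwrite('pics/d.png',np.vstack([a,b]))
def box(r0,r1,c0,c1,zl):
    P=W[r0:r1,c0:c1].reshape(-1,3);P=P[np.isfinite(P[:,0])&(P[:,2]>zl)];return P
for nm,B in (('L',(15,70,245,345)),('R',(205,250,290,390))):
    P=box(*B,150)
    l=cv2.fitLine(P[:,:2].astype(np.float32),cv2.DIST_HUBER,0,.01,.01).ravel();l[:2]*=np.sign(l[0]);print(nm,len(P),l,np.degrees(np.arctan2(l[1],l[0])))
    t=(P[:,:2]-l[2:])@l[:2]
    for k in np.arange(-50,70,4):
        m=(t>=k)&(t<k+4)
        if m.sum(): print(int(k),np.round(l[2:]+k*l[:2]).astype(int),m.sum(),P[m,2].min().round(),P[m,2].max().round())
E
```

```text
L 2126 [9.7438872e-01 2.2487035e-01 5.6741675e+02 2.7394016e+02] 12.995254
-42 [526 264] 74 212.0 216.0
-38 [530 265] 100 178.0 218.0
-34 [534 266] 108 177.0 212.0
-30 [538 267] 81 176.0 206.0
-26 [542 268] 69 178.0 183.0
-22 [546 269] 85 177.0 207.0
-18 [550 270] 103 178.0 210.0
-14 [554 271] 145 178.0 216.0
-10 [558 272] 176 195.0 224.0
-6 [562 273] 174 196.0 230.0
-2 [565 273] 140 196.0 228.0
2 [569 274] 139 195.0 214.0
6 [573 275] 156 195.0 214.0
10 [577 276] 60 201.0 213.0
14 [581 277] 77 172.0 208.0
18 [585 278] 30 175.0 181.0
22 [589 279] 64 171.0 181.0
26 [593 280] 63 171.0 181.0
30 [597 281] 62 172.0 180.0
34 [601 282] 66 172.0 182.0
38 [604 282] 60 171.0 181.0
42 [608 283] 64 171.0 181.0
46 [612 284] 29 174.0 181.0
50 [616 285] 1 158.0 158.0
R 1893 [9.8206115e-01 1.8856269e-01 6.1578632e+02 9.5372871e+01] 10.8689165
-50 [567  86] 54 208.0 217.0
-46 [571  87] 81 178.0 216.0
-42 [575  87] 79 176.0 210.0
-38 [578  88] 46 176.0 203.0
-34 [582  89] 46 176.0 183.0
-30 [586  90] 72 176.0 208.0
-26 [590  90] 79 172.0 210.0
-22 [594  91] 122 177.0 221.0
-18 [598  92] 120 173.0 227.0
-14 [602  93] 119 171.0 228.0
-10 [606  93] 94 170.0 227.0
-6 [610  94] 113 171.0 213.0
-2 [614  95] 80 171.0 214.0
2 [618  96] 53 172.0 207.0
6 [622  97] 55 171.0 207.0
10 [626  97] 40 173.0 181.0
14 [630  98] 41 171.0 181.0
18 [633  99] 41 172.0 181.0
22 [637 100] 41 173.0 181.0
26 [641 100] 42 170.0 181.0
30 [645 101] 43 171.0 181.0
34 [649 102] 41 172.0 181.0
38 [653 103] 44 172.0 181.0
42 [657 103] 90 161.0 181.0
46 [661 104] 80 178.0 182.0
50 [665 105] 119 178.0 202.0
54 [669 106] 42 179.0 196.0
58 [673 106] 4 179.0 184.0
```

View pics/d.png

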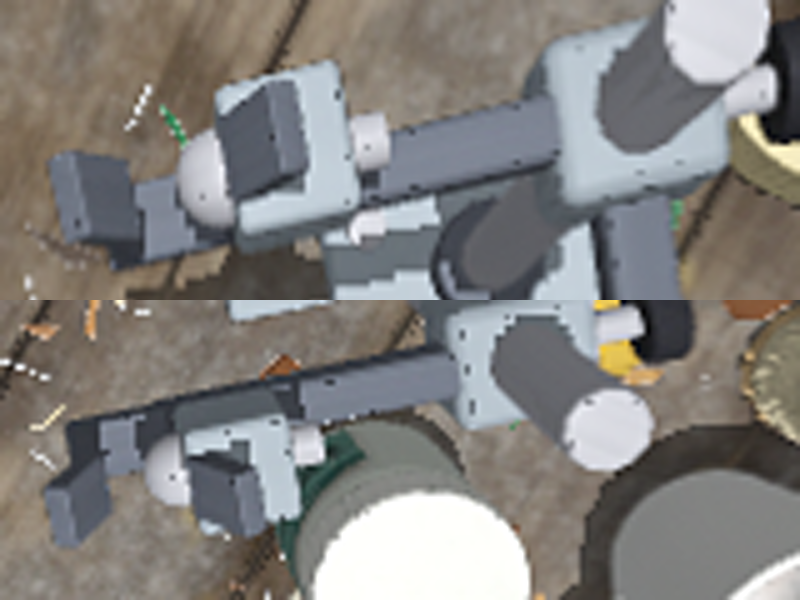

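```bash
cat > st.py <<'E'
from h import *
def hooks(W,c0=((548,270),(588,88)),yaw=12.1):
    P=W.reshape(-1,3);P=P[np.isfinite(P[:,0])]
    ex=np.array([np.cos(np.radians(yaw)),np.sin(np.radians(yaw))]);ey=np.array([-ex[1],ex[0]])
    out=[]
    for c in c0:
        q=P[:,:2]-np.array(c); a,b=q@ex,q@ey
        m=(a>-28)&(a<-5)&(abs(b)<25)&(P[:,2]>198)&(P[:,2]<240)
        f=P[m]; out.append((f.mean(0),np.percentile(a[m],[1,99]),np.percentile(b[m],[1,99]),m.sum()))
        fl=(abs(a)<10)&(abs(b)<25)&(P[:,2]>165)&(P[:,2]<190)
        print('flare',f.mean(0).round(1),'a',np.percentile(a[m],[1,99]).round(1),'b',np.percentile(b[m],[1,99]).round(1),m.sum(),'floor z',np.median(P[fl,2]).round(1),'a',np.percentile(a[fl],[2,98]).round(1),'b',np.percentile(b[fl],[2,98]).round(1))
    v=out[0][0]-out[1][0]; print('sep',np.hypot(*v[:2]),'yaw',np.degrees(np.arctan2(-v[0],v[1])))
    return out
E
python3 - <<'E'
from st import *
import pickle
im,d,p,W=pickle.load(open('w1.pkl','rb'));hooks(W)
P=W.reshape(-1,3);b=barfit(W,(520,720),(60,340),(5,20));print(cv2.minAreaRect(b[:,:2].astype(np.float32)),np.median(b[:,2]))
o=pickle.load(open('o.pkl','rb'))
for n in o: hooks(o[n][3])
g=barfit(W,(400,500),(150,250),(-20,20));print('bench z',np.median(g[:,2]))
e=barfit(W,(480,600),(-110,-50),(150,190));print('rack end',e.mean(0),len(e))
E
```

```text
flare [533.1 267.7 210.4] a [-21.7  -8.3] b [-5.6  8. ] 296 floor z 181.4 a [-8.7  7.9] b [-5.8  7.8]
flare [573.   84.2 209.9] a [-22.2  -8.9] b [-8.7  5.4] 191 floor z 181.2 a [-9.   8.3] b [-7.8  5.4]
sep 187.80055932534148 yaw 12.270336396145883
((627.2911987304688, 197.01840209960938), (278.4671325683594, 187.90919494628906), 82.41011047363281) 12.943990075965859
flare [530.7 264.4 208.2] a [-23.1 -10.1] b [-7.4  4.6] 24 floor z 179.8 a [-7.5  9.3] b [-6.8  8.3]
flare [571.2  78.8 207.5] a [-22.9 -10.8] b [-11.3   3.1] 32 floor z 180.0 a [-7.3  9.9] b [-11.5   3.9]
sep 190.007132178441 yaw 12.286284191001062
flare [537.5 263.5 208.7] a [-17.1  -7.3] b [-9.4  3.3] 11 floor z 180.0 a [-9.6  8.7] b [-9.8  9.7]
flare [576.8  78.2 209.3] a [-17.1  -5.3] b [-14.6  -0.7] 16 floor z 179.7 a [-9.6  9.3] b [-12.3   4.5]
sep 189.4427443118706 yaw 11.978217143131282
bench z 0.22218832789806
rack end [534.41658693 -73.21692938 158.62014973] 513
```

Emit:
apply_moves --targets '[[[-0.3, 0, 0], 0, 85], [[-0.6, 0, 0], 0, 85], [[-0.9, -0.1, 0.1], 0, 85], [[-1.0, -0.1, 0.2], 0, 85]]'

```text
t: 1.25
ee_pos: [533.1, -23.6, 334.8]
tool_rot: [0.711, 0.703, -0.003, 0.001]
force: [-0.4, -0.1, -0.3]
gripper_width: 85.0
finger_force: 0.0
```

Emit:
apply_moves --targets '[[[-0.3, 0, 0.2], 0, 85], [[-0.6, 0, 0.4], 0, 85], [[-0.9, 0, 0.5], 0, 85], [[-1.0, 0, 0.5], 0, 85], [[-1.0, 0, 0.5], 0, 85], [[-1.0, 0, 0.5], 0, 85]]'

```text
t: 1.85
ee_pos: [534.4, -166.0, 260.3]
tool_rot: [0.708, 0.706, -0.0, -0.001]
force: [0.5, 0.8, 0.4]
gripper_width: 85.0
finger_force: 0.0
```

```bash
python3 - <<'E'
from h import *
s=arm.read_state();print(s['ee_pos'],s['tool_rot'],s['t'])
im,d,p=grab('wrist','w2');W=cloud(d,p)
q=barfit(W,(515,570),(-330,-80),(140,170));print(len(q),q.min(0),q.max(0))
for lo in range(-330,-80,25):
    b=q[(q[:,1]>lo)&(q[:,1]<lo+25)]
    if len(b)>10: 
        t=b[b[:,2]>np.percentile(b[:,2],60)];print(lo,len(b),(np.percentile(b[:,0],2)+np.percentile(b[:,0],98))/2,t.mean(0),np.ptp(b[:,0]))
e=barfit(W,(480,600),(-360,-50),(157.5,190));print('ends',[e[k].mean(0).round(1) for k in (e[:,1]>-100,e[:,1]<-300) if k.any()], e[:,1].min(),e[:,1].max())
E
```

```text
[ 534.3667602  -165.98414236  260.25156795] [ 7.08087181e-01  7.06124366e-01 -3.56089371e-04 -8.93056801e-04] 1.85
3545 [ 528.86420171 -329.87567951  142.11618849] [553.15578549 -80.02769731 158.7740304 ]
-330 179 539.9228151801165 [ 539.29191992 -313.38501848  156.79185154] 19.676872535834832
-305 263 538.8978953929359 [ 538.95862212 -292.74653406  156.92076204] 11.870998950388184
-280 289 538.4066679204911 [ 538.47080258 -267.67879118  156.92798342] 11.457444454894699
-255 308 538.3793484601921 [ 538.08241323 -242.21437963  156.90380704] 12.071710268442189
-230 332 537.460432256691 [ 537.49673649 -217.1509596   156.92471539] 10.908553850436988
-205 371 537.0491303819429 [ 537.17651904 -191.82758492  156.72898815] 11.561911666008541
-180 385 536.2168248797428 [ 536.4503452  -167.41003451  156.96606932] 11.194576595319404
-155 435 535.8767151002738 [ 535.91684749 -142.5423233   156.86647212] 11.725232669498268
-130 463 535.1259750855377 [ 535.34846694 -117.78576562  156.83221751] 11.366820683822993
-105 520 534.8383331428399 [534.67641946 -92.29672373 156.84982928] 11.86339384050757
ends [array([534.3, -67.2, 163. ]), array([ 540.3, -307.4,  158.1])] -313.8206533698103 -58.61400584900033
```

View pics/w2.png

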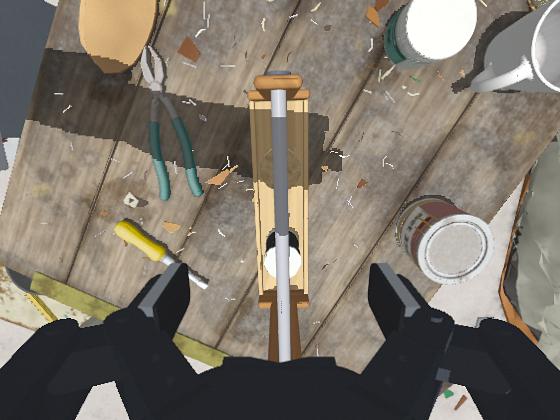

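The bar is a silver strip running from (279,85) to (286,355), centred between the pads. Middle ≈ (537.2,-202,151), yaw ≈ +1.2°. Descend and grip.

Emit:
apply_moves --targets '[[[-0.15, 0.02, 0.1], -0.008, 85], [[-0.24, 0.02, 0.3], -0.008, 85], [[-0.24, 0.02, 0.5], -0.008, 85], [[-0.24, 0.02, 0.7], -0.008, 85], [[-0.24, 0.02, 0.8], -0.008, 85], [[-0.24, 0.02, 0.855], -0.008, 85], [[-0.24, 0.02, 0.855], -0.008, 85], [[-0.24, 0.02, 0.855], -0.008, 40], [[-0.24, 0.02, 0.855], -0.008, 20], [[-0.24, 0.02, 0.855], -0.008, 5], [[-0.24, 0.02, 0.855], -0.008, 0], [[-0.24, 0.02, 0.855], -0.008, 0], [[-0.24, 0.02, 0.855], -0.008, 0], [[-0.24, 0.02, 0.855], -0.008, 0]]' --force 80

```text
t: 3.3
ee_pos: [537.8, -201.1, 133.5]
tool_rot: [0.698, 0.716, -0.0, -0.0]
force: [-1.8, -0.4, 5.7]
gripper_width: 9.2
finger_force: 78.0
```

Emit:
apply_moves --targets '[[[0, 0, -0.02], 0, 0], [[0, 0, -0.06], 0, 0], [[0, 0, -0.12], 0, 0], [[0, 0, -0.2], 0, 0], [[0, 0, -0.3], 0, 0], [[0, 0, -0.4], 0, 0], [[0, 0, -0.5], 0, 0], [[0, 0, -0.6], 0, 0], [[0, 0, -0.7], 0, 0], [[0, 0, -0.77], 0, 0], [[0, 0, -0.81], 0, 0], [[0, 0, -0.83], 0, 0], [[0, 0, -0.83], 0, 0], [[0, 0, -0.83], 0, 0]]'

```text
t: 4.7
ee_pos: [537.6, -200.8, 257.0]
tool_rot: [0.698, 0.716, -0.0, -0.001]
force: [0.3, 0.1, -5.6]
gripper_width: 9.1
finger_force: 78.0
```

```bash
python3 - <<'E'
from h import *
s=arm.read_state();print(s['ee_pos'],s['tool_rot'],s['t'],s['force'],s['wrist_torque'],s['gripper_width'])
im,d,p=grab('side','s3')
im,d,p=grab('wrist','w3');W=cloud(d,p)
q=barfit(W,(500,580),(-340,-70),(255,300));print(len(q))
for lo in range(-200,-70,20):
    b=q[(q[:,1]>lo)&(q[:,1]<lo+20)]
    if len(b)>10: 
        t=b[b[:,2]>np.percentile(b[:,2],60)];print(lo,len(b),(np.percentile(b[:,0],2)+np.percentile(b[:,0],98))/2,t.mean(0),np.ptp(b[:,0]))
E
```

```text
[ 537.58474519 -200.84648431  256.96637145] [ 6.98132705e-01  7.15968101e-01 -2.91702284e-04 -5.65769593e-04] 4.7 [ 0.30302739  0.13077496 -5.64057757] [ 0.04908506  0.09320967 -0.04535548] 9.107249418918482
12633
-200 3257 537.5765043840438 [ 537.56163188 -191.98209653  291.04252607] 50.08490268214422
-180 1254 536.9783539815887 [ 536.89651603 -169.56761018  280.27264987] 12.149638401265975
-160 1432 536.590796762436 [ 536.66708358 -149.73934706  280.3597897 ] 12.070903602905673
-140 1641 536.0837604317071 [ 536.02602761 -129.66426236  280.37706515] 11.795621664245573
-120 1899 535.5340845089233 [ 535.59459822 -109.67680657  280.38213888] 12.102474613542313
-100 1256 535.3440628409594 [535.31582376 -94.35072545 280.40451715] 12.355528934809286
```

View pics/w3.png

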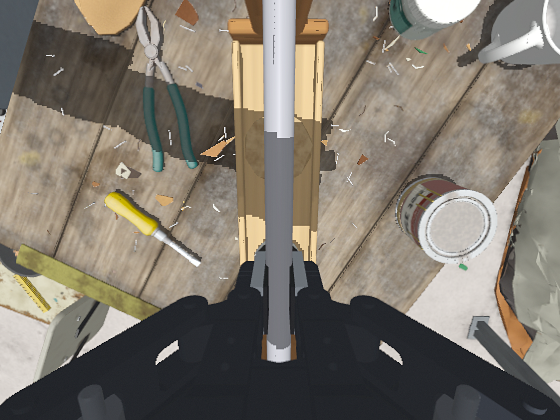

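Bar level and well held (top z 280.4 constant, rack weight ≈5.6 N). Move back and across in front of the stand.

Emit:
apply_moves --targets '[[[0.01, -0.02, 0], 0, 0], [[0.04, -0.07, 0], 0, 0], [[0.1, -0.14, 0], 0, 0], [[0.17, -0.22, 0], 0, 0], [[0.25, -0.3, 0], 0, 0], [[0.34, -0.38, 0], 0, 0], [[0.43, -0.46, 0], 0, 0], [[0.53, -0.53, 0], 0, 0], [[0.63, -0.58, 0], 0, 0], [[0.73, -0.61, 0], 0, 0], [[0.82, -0.63, 0], 0, 0], [[0.9, -0.64, 0], 0, 0], [[0.96, -0.64, 0], 0, 0], [[0.99, -0.64, 0], 0, 0], [[1.0, -0.64, 0], 0, 0], [[1.0, -0.64, 0], 0, 0]]'

```text
t: 6.4
ee_pos: [438.5, -53.7, 257.5]
tool_rot: [0.698, 0.716, -0.0, 0.0]
force: [0.2, -0.7, -4.4]
gripper_width: 9.5
finger_force: 78.0
```

Emit:
apply_moves --targets '[[[0.02, 0, 0], -0.003, 0], [[0.07, 0, 0], -0.006, 0], [[0.15, 0, 0], -0.01, 0], [[0.25, 0, 0], -0.015, 0], [[0.35, 0, 0], -0.02, 0], [[0.45, 0, 0], -0.025, 0], [[0.55, 0, 0], -0.03, 0], [[0.65, 0, 0], -0.035, 0], [[0.75, 0, 0], -0.04, 0], [[0.84, 0, 0], -0.045, 0], [[0.91, 0, 0], -0.05, 0], [[0.96, 0, 0], -0.055, 0], [[0.99, 0, 0], -0.06, 0], [[1.0, 0, 0], -0.061, 0], [[1.0, 0, 0], -0.061, 0], [[1.0, 0, 0], -0.061, 0]]'

```text
t: 8.0
ee_pos: [434.5, 95.8, 257.5]
tool_rot: [0.627, 0.779, -0.0, 0.0]
force: [0.3, -0.3, -4.7]
gripper_width: 9.4
finger_force: 78.0
```

```bash
cat >> st.py <<'E'
def frame(W,v):
    s=arm.read_state(); q=s['tool_rot']; tx=np.array([q[0]**2-q[1]**2,2*q[0]*q[1]]);ty=np.array([tx[1],-tx[0]])
    print('tcp',s['ee_pos'].round(1),'tool yaw',np.degrees(np.arctan2(-tx[0],tx[1])).round(2),'F',s['force'].round(1),'T',s['wrist_torque'].round(2),'t',s['t'],s['gripper_width'])
    T=s['ee_pos']; P=W.reshape(-1,3);P=P[np.isfinite(P[:,0])]
    a=(P[:,:2]-T[:2])@tx; b=(P[:,:2]-T[:2])@ty
    m=(abs(b)<15)&(a>40)&(a<110)&(abs(P[:,2]-T[2]-17)<14)
    aa,bb,zz=a[m],b[m],P[m,2]
    for lo in range(40,110,10):
        k=(aa>=lo)&(aa<lo+10)
        if k.sum()>20: print(lo,k.sum(),'b %.1f'%((np.percentile(bb[k],2)+np.percentile(bb[k],98))/2),'top %.1f'%np.percentile(zz[k],90))
    return tx,ty,T,a,b,P
E
python3 - <<'E'
from st import *
im,d,p=grab('wrist','w4');W=cloud(d,p);frame(W,0);hooks(W)
im,d,p=grab('scene','s4')
E
```

```text
tcp [434.5  95.8 257.5] tool yaw 12.36 F [ 0.5  0.4 -3.8] T [ 0.03  0.03 -0.  ] t 8.05 9.666781024674137
40 683 b 0.1 top 281.3
50 735 b -0.0 top 281.2
60 787 b 0.2 top 281.2
70 844 b 0.2 top 281.2
80 919 b 0.0 top 281.3
90 976 b 0.2 top 281.2
100 1054 b 0.1 top 281.2st.py:9: RuntimeWarning: Mean of empty slice.
  f=P[m]; out.append((f.mean(0),np.percentile(a[m],[1,99]),np.percentile(b[m],[1,99]),m.sum()))
  ret = um.true_divide(
Traceback (most recent call last):
  File "st.py", line 9, in hooks
    f=P[m]; out.append((f.mean(0),np.percentile(a[m],[1,99]),np.percentile(b[m],[1,99]),m.sum()))
                                  ~~~~~~~~~~~~~^^^^^^^^^^^^^
IndexError: index -1 is out of bounds for axis 0 with size 0
```

View pics/w4.png

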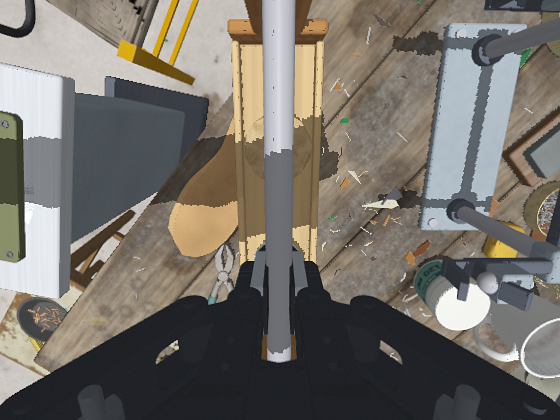

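Bar is centred and parallel to the tool; the right hook is visible at about (450-530,265-300). Shift sideways, then approach partway and check.

Emit:
apply_moves --targets '[[[0.02, 0, 0], 0, 0], [[0.08, 0, 0], 0, 0], [[0.16, 0, 0], 0, 0], [[0.25, 0.02, 0], 0, 0], [[0.32, 0.06, 0], 0, 0], [[0.35, 0.12, 0], 0, 0], [[0.36, 0.2, 0], 0, 0], [[0.36, 0.28, 0], 0, 0], [[0.36, 0.36, 0], 0, 0], [[0.36, 0.43, 0], 0, 0], [[0.36, 0.47, 0], 0, 0], [[0.36, 0.5, 0], 0, 0], [[0.36, 0.5, 0], 0, 0], [[0.36, 0.5, 0], 0, 0]]'

```text
t: 9.45
ee_pos: [495.6, 165.2, 257.5]
tool_rot: [0.626, 0.779, -0.0, -0.0]
force: [0.0, -1.6, -4.6]
gripper_width: 9.4
finger_force: 78.0
```

```bash
python3 - <<'E'
from st import *
im,d,p=grab('wrist','w5');W=cloud(d,p);tx,ty,T,a,b,P=frame(W,0)
for nm,al in(('L',95),('R',-95)):
    m=(abs(a-al)<30)&(b>35)&(b<115)&(P[:,2]>165)&(P[:,2]<245)
    print(nm,m.sum())
    for lo in np.arange(40,115,3.):
        k=m&(b>=lo)&(b<lo+3)
        if k.sum()>5: print(lo,k.sum(),P[k,2].min().round(),P[k,2].max().round(),np.percentile(a[k],[3,97]).round(1))
e=(abs(b)<40)&(a>100)&(a<170)&(P[:,2]>T[2]+12)&(P[:,2]<T[2]+45)
print('endboard a',[ (lo,((a[e]>=lo)&(a[e]<lo+3)&(abs(b[e])>9)).sum()) for lo in range(112,160,3)])
im2,d2,p2=grab('scene','s5');
cv2.imwrite('pics/e.png',np.hstack([cv2.resize(im[0:420,100:560],(400,365)),cv2.resize(im2[60:320,160:440],(393,365))])[:,:,::-1])
E
```

```text
tcp [495.5 165.2 257.5] tool yaw 12.43 F [ 1.   0.4 -3.9] T [-0.02  0.01 -0.08] t 9.5 9.39008585166099
40 676 b 0.3 top 281.1
50 748 b 0.3 top 281.1
60 780 b 0.4 top 281.2
70 836 b 0.3 top 281.3
80 929 b 0.4 top 281.2
90 980 b 0.4 top 281.2
100 1058 b 0.4 top 281.2
L 3393
52.0 155 210.0 216.0 [86.5 99.2]
55.0 131 210.0 218.0 [86.3 99.1]
58.0 202 176.0 215.0 [86.2 99. ]
61.0 73 182.0 210.0 [86.1 98.7]
64.0 36 179.0 205.0 [86.3 99. ]
67.0 8 180.0 182.0 [86.2 86.9]
70.0 27 180.0 202.0 [86.2 96.3]
73.0 245 180.0 209.0 [86.9 98.7]
76.0 262 179.0 211.0 [86.2 99.3]
79.0 298 179.0 215.0 [ 83.6 100.2]
82.0 538 180.0 221.0 [ 81.6 103.7]
85.0 375 183.0 226.0 [ 81.3 103.2]
88.0 358 199.0 229.0 [ 81.2 103.7]
91.0 200 200.0 228.0 [ 80.7 103.7]
94.0 114 198.0 226.0 [ 80.6 104.4]
97.0 92 199.0 215.0 [ 80.5 104.3]
100.0 137 200.0 214.0 [ 80.7 103.9]
103.0 48 210.0 213.0 [ 82.1 103.2]
106.0 35 203.0 208.0 [88.9 95.7]
109.0 57 202.0 207.0 [88.5 97. ]
R 199
76.0 13 206.0 209.0 [-94.6 -90.3]
79.0 62 205.0 216.0 [-95.6 -90. ]
82.0 68 208.0 223.0 [-95.7 -89.2]
85.0 46 215.0 225.0 [-94.6 -89.3]
112.0 10 170.0 174.0 [-91.7 -90.3]
endboard a [(112, np.int64(0)), (115, np.int64(0)), (118, np.int64(0)), (121, np.int64(0)), (124, np.int64(0)), (127, np.int64(0)), (130, np.int64(0)), (133, np.int64(0)), (136, np.int64(0)), (139, np.int64(0)), (142, np.int64(0)), (145, np.int64(0)), (148, np.int64(0)), (151, np.int64(0)), (154, np.int64(0)), (157, np.int64(0))]
```

View pics/e.png

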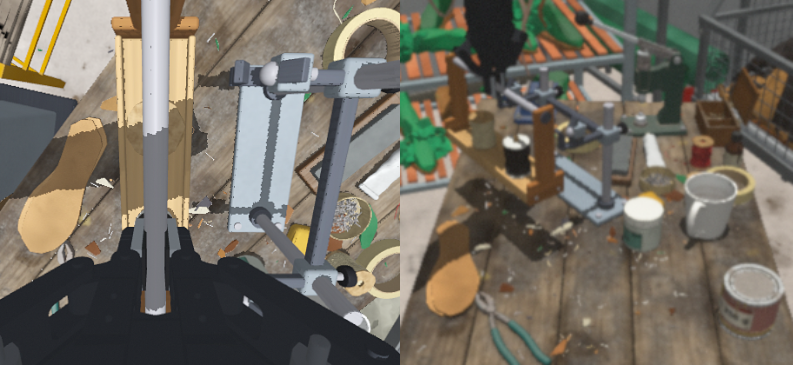

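The front lip, catch and rear flare of the left hook are clear. Its trough centre lies 73.5 mm ahead, and the sideways offset is only about 2 mm. Move in level and check.

Emit:
apply_moves --targets '[[[0, 0.02, 0], 0, 0], [[0, 0.06, 0], 0, 0], [[0, 0.12, 0], 0, 0], [[-0.01, 0.19, 0], 0, 0], [[-0.01, 0.26, 0], 0, 0], [[-0.01, 0.33, 0], 0, 0], [[-0.01, 0.4, 0], 0, 0], [[-0.01, 0.45, 0], 0, 0], [[-0.01, 0.48, 0], 0, 0], [[-0.01, 0.489, 0], 0, 0], [[-0.01, 0.489, 0], 0, 0], [[-0.01, 0.489, 0.05], 0, 0], [[-0.01, 0.489, 0.1], 0, 0], [[-0.01, 0.489, 0.15], 0, 0], [[-0.01, 0.489, 0.17], 0, 0], [[-0.01, 0.489, 0.17], 0, 0], [[-0.01, 0.489, 0.17], 0, 0]]'

```text
t: 11.25
ee_pos: [568.2, 179.7, 232.1]
tool_rot: [0.626, 0.779, 0.0, 0.0]
force: [0.5, 0.4, -3.9]
gripper_width: 9.3
finger_force: 78.0
```

```bash
python3 - <<'E'
from st import *
im,d,p=grab('wrist','w6');W=cloud(d,p);tx,ty,T,a,b,P=frame(W,0)
m=(abs(a-95)<14)&(abs(b)<40)&(P[:,2]>165)&(P[:,2]<242)
for lo in np.arange(-30,32,3.):
    k=m&(b>=lo)&(b<lo+3)
    if k.sum()>5: print(lo,k.sum(),P[k,2].min().round(),P[k,2].max().round(),np.percentile(a[k],[3,97]).round(1))
cv2.imwrite('pics/f.png',cv2.resize(im[0:300,180:400],(586,800))[:600,:,::-1])
E
```

```text
tcp [568.3 179.8 232.3] tool yaw 12.42 F [ 0.8 -1.5 -3.7] T [-0.02  0.    0.03] t 11.3 9.351807540233713
40 675 b 0.0 top 255.8
50 742 b -0.1 top 255.8
60 789 b 0.1 top 255.8
70 829 b 0.0 top 255.8
80 935 b 0.1 top 255.8
90 974 b 0.1 top 256.0
100 1061 b 0.1 top 255.8
-24.0 75 211.0 215.0 [ 88.1 100.5]
-21.0 180 207.0 217.0 [ 87.6 100.6]
-18.0 221 179.0 217.0 [ 87.6 100.6]
-15.0 219 180.0 213.0 [ 87.5 100.5]
-12.0 217 180.0 207.0 [ 87.5 100.8]
-9.0 26 190.0 203.0 [ 90.  100.9]
6.0 106 199.0 216.0 [ 83.1 103.9]
9.0 361 197.0 222.0 [ 82.7 105. ]
12.0 367 203.0 228.0 [ 82.5 105.1]
15.0 349 203.0 229.0 [ 82.5 105.1]
18.0 291 204.0 227.0 [ 82.5 105.3]
21.0 232 203.0 214.0 [ 82.5 105.3]
24.0 332 194.0 214.0 [ 82.4 105.2]
27.0 273 194.0 214.0 [ 82.9 104.9]
30.0 69 202.0 211.0 [89.9 97.9]
```

View pics/f.png

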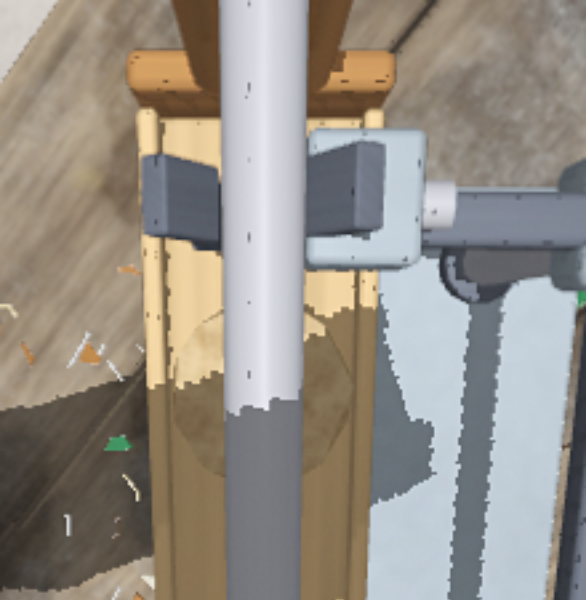

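Bar is centred over the trough mouth of the left hook (lip at (180,195), rear flare at (345,195)). Lower gently to just above the catches.

Emit:
apply_moves --targets '[[[0, -0.004, 0.02], 0, 0], [[0, -0.004, 0.05], 0, 0], [[0, -0.004, 0.08], 0, 0], [[0, -0.004, 0.11], 0, 0], [[0, -0.004, 0.14], 0, 0], [[0, -0.004, 0.17], 0, 0], [[0, -0.004, 0.2], 0, 0], [[0, -0.004, 0.22], 0, 0], [[0, -0.004, 0.22], 0, 0]]'

```text
t: 12.2
ee_pos: [567.2, 179.4, 198.5]
tool_rot: [0.626, 0.779, -0.0, -0.0]
force: [-0.6, 0.3, -3.9]
gripper_width: 9.2
finger_force: 78.0
```

Emit:
apply_moves --targets '[[[0, 0, 0.01], 0, 0], [[0, 0, 0.02], 0, 0], [[0, 0, 0.03], 0, 0], [[0, 0, 0.035], 0, 0], [[0, 0, 0.035], 0, 0]]'

```text
t: 12.7
ee_pos: [567.0, 179.6, 194.8]
tool_rot: [0.626, 0.78, -0.0, -0.0]
force: [-3.3, -1.5, 3.8]
gripper_width: 9.2
finger_force: 79.4
```

Emit:
apply_moves --targets '[[[0, 0, 0.005], 0, 0], [[0, 0, 0.01], 0, 0], [[0, 0, 0.01], 0, 0]]'

```text
t: 13.0
ee_pos: [566.1, 179.4, 193.0]
tool_rot: [0.626, 0.78, -0.001, -0.001]
force: [-5.5, -0.7, 4.7]
gripper_width: 9.4
finger_force: 79.2
```

Emit:
apply_moves --targets '[[[0, 0, 0.005], 0, 0], [[0, 0, 0.01], 0, 0], [[0, 0, 0.01], 0, 0]]'

```text
t: 13.3
ee_pos: [565.0, 179.1, 190.7]
tool_rot: [0.626, 0.78, -0.002, -0.001]
force: [-6.3, -0.6, 1.0]
gripper_width: 9.5
finger_force: 79.0
```

Emit:
apply_moves --targets '[[[0, 0, 0.005], 0, 0], [[0, 0, 0.01], 0, 0], [[0, 0, 0.01], 0, 0]]'

```text
t: 13.6
ee_pos: [564.6, 179.0, 188.7]
tool_rot: [0.626, 0.78, -0.003, -0.002]
force: [-5.7, -1.0, -0.3]
gripper_width: 9.2
finger_force: 78.6
```

Emit:
apply_moves --targets '[[[0, 0, 0.01], 0, 0], [[0, 0, 0.02], 0, 0], [[0, 0, 0.03], 0, 0], [[0, 0, 0.03], 0, 0]]'

```text
t: 14.0
ee_pos: [565.2, 179.0, 184.0]
tool_rot: [0.626, 0.779, -0.002, -0.001]
force: [-5.1, -0.3, -3.7]
gripper_width: 9.3
finger_force: 78.4
```

Emit:
apply_moves --targets '[[[0, 0, 0.01], 0, 0], [[0, 0, 0.02], 0, 0], [[0, 0, 0.03], 0, 0], [[0, 0, 0.03], 0, 0]]'

```text
t: 14.4
ee_pos: [564.9, 179.0, 178.8]
tool_rot: [0.626, 0.78, -0.002, -0.002]
force: [-4.9, -0.0, -8.6]
gripper_width: 9.2
finger_force: 77.9
```

Emit:
apply_moves --targets '[[[0, 0, 0.01], 0, 0], [[0, 0, 0.02], 0, 0], [[0, 0, 0.03], 0, 0], [[0, 0, 0.03], 0, 0]]'

```text
t: 14.8
ee_pos: [565.4, 178.8, 174.2]
tool_rot: [0.626, 0.779, -0.002, -0.001]
force: [-4.8, -0.9, -11.8]
gripper_width: 9.2
finger_force: 77.9
```

Emit:
apply_moves --targets '[[[0, 0, 0.01], 0, 0], [[0, 0, 0.015], 0, 0], [[0, 0, 0.015], 0, 0]]'

```text
t: 15.1
ee_pos: [566.9, 179.2, 172.9]
tool_rot: [0.626, 0.779, -0.001, -0.0]
force: [-4.6, -0.9, -11.4]
gripper_width: 9.2
finger_force: 77.9
```

Emit:
apply_moves --targets '[[[0, 0, 0.005], 0, 0], [[0, 0, 0.01], 0, 0], [[0, 0, 0.01], 0, 0]]'

```text
t: 15.4
ee_pos: [568.0, 179.7, 172.1]
tool_rot: [0.627, 0.779, 0.0, 0.0]
force: [-2.6, -1.9, -10.2]
gripper_width: 9.3
finger_force: 77.9
```

Emit:
apply_moves --targets '[[[0, 0, 0.005], 0, 0], [[0, 0, 0.01], 0, 0], [[0, 0, 0.01], 0, 0]]'

```text
t: 15.7
ee_pos: [568.9, 180.1, 171.3]
tool_rot: [0.627, 0.779, 0.001, 0.001]
force: [-0.5, -1.1, -5.2]
gripper_width: 9.4
finger_force: 78.3
```

Emit:
apply_moves --targets '[[[0, 0, 0.005], 0, 0], [[0, 0, 0.01], 0, 0], [[0, 0, 0.01], 0, 0]]'

```text
t: 16.0
ee_pos: [568.7, 180.1, 169.8]
tool_rot: [0.626, 0.779, 0.001, 0.001]
force: [0.2, 0.5, -2.6]
gripper_width: 9.5
finger_force: 78.8
```

Emit:
apply_moves --targets '[[[0, 0, 0.005], 0, 0], [[0, 0, 0.01], 0, 0], [[0, 0, 0.01], 0, 0]]'

```text
t: 16.3
ee_pos: [568.9, 180.1, 169.6]
tool_rot: [0.627, 0.779, 0.002, 0.001]
force: [-2.0, -0.1, 8.2]
gripper_width: 9.1
finger_force: 80.1
```

Emit:
apply_moves --targets '[[[0, 0, 0.005], 0, 0], [[0, 0, 0.005], 0, 0], [[0, 0, 0.005], 0, 0]]'

```text
t: 16.6
ee_pos: [568.8, 180.1, 169.5]
tool_rot: [0.627, 0.779, 0.002, 0.001]
force: [-4.1, -1.3, 12.8]
gripper_width: 9.2
finger_force: 80.6
```

Emit:
apply_moves --targets '[[[0, 0, -0.0015], 0, 0], [[0, 0, -0.0015], 0, 0], [[0, 0, -0.0015], 0, 0], [[0, 0, -0.0015], 0, 0], [[0, 0, -0.0015], 0, 0]]'

```text
t: 17.1
ee_pos: [568.8, 180.1, 169.5]
tool_rot: [0.627, 0.779, 0.002, 0.001]
force: [-2.8, -1.0, 11.5]
gripper_width: 9.3
finger_force: 80.4
```

```bash
python3 - <<'E'
from st import *
im,d,p=grab('wrist','w7');W=cloud(d,p);tx,ty,T,a,b,P=frame(W,0)
m=(abs(a-95)<14)&(abs(b)<40)&(P[:,2]>165)&(P[:,2]<242)
for lo in np.arange(-30,32,3.):
    k=m&(b>=lo)&(b<lo+3)
    if k.sum()>5: print(lo,k.sum(),P[k,2].min().round(),P[k,2].max().round())
for n in('side','scene'):
    im,d,p=grab(n,'z'+n);W=cloud(d,p); P=W.reshape(-1,3);P=P[np.isfinite(P[:,0])]
    a=(P[:,:2]-T[:2])@tx; b=(P[:,:2]-T[:2])@ty
    for lo,hi in((-128,-104),(-84,-50),(50,84),(104,128)):
        k=(a>lo)&(a<hi)&(abs(b)<12)&(P[:,2]>170)&(P[:,2]<215)
        if k.sum()>5: print(n,lo,k.sum(),np.percentile(P[k,2],[50,90,98]).round(1))
E
```

```text
tcp [568.8 180.1 169.6] tool yaw 12.4 F [-2.8 -1.  12.2] T [-0.27  0.53  0.02] t 17.15 8.949896531394447
40 671 b 0.1 top 193.3
50 751 b 0.3 top 193.3
60 781 b 0.1 top 193.4
70 844 b 0.3 top 193.4
80 1128 b -1.7 top 194.1
90 740 b -5.2 top 192.9
100 891 b -0.8 top 193.4
-24.0 291 211.0 216.0
-21.0 547 207.0 217.0
-18.0 705 177.0 217.0
-15.0 651 177.0 212.0
-12.0 683 178.0 206.0
-9.0 291 178.0 183.0
-6.0 579 180.0 193.0
-3.0 772 190.0 207.0
0.0 753 191.0 210.0
3.0 763 188.0 211.0
6.0 972 177.0 219.0
9.0 1094 195.0 223.0
12.0 1214 195.0 229.0
15.0 978 195.0 229.0
18.0 647 196.0 227.0
21.0 566 195.0 214.0
24.0 893 195.0 214.0
27.0 506 201.0 214.0
30.0 184 202.0 207.0
side -128 21 [193.2 206.2 211.9]
side -84 9 [193.4 194.4 194.6]
side 104 6 [178.1 188.5 192.2]
scene -128 57 [192.5 205.4 209.8]
scene -84 28 [188.4 191.8 199.8]
scene 50 14 [186.7 189.8 189.8]
scene 104 10 [186.8 193.5 193.9]
```

Bar level, bottomed, catches closed above it. Hold the press for over a second more.

Emit:
apply_moves --targets '[[[0, 0, 0], 0, 0], [[0, 0, 0], 0, 0], [[0, 0, 0], 0, 0], [[0, 0, 0], 0, 0], [[0, 0, 0], 0, 0], [[0, 0, 0], 0, 0], [[0, 0, 0], 0, 0], [[0, 0, 0], 0, 0], [[0, 0, 0], 0, 0], [[0, 0, 0], 0, 0], [[0, 0, 0], 0, 0], [[0, 0, 0], 0, 0], [[0, 0, 0], 0, 0], [[0, 0, 0], 0, 0]]'

```text
t: 18.65
ee_pos: [568.8, 180.1, 169.5]
tool_rot: [0.627, 0.779, 0.002, 0.001]
force: [-2.6, -0.7, 10.7]
gripper_width: 9.3
finger_force: 80.4
```

Emit:
apply_moves --targets '[[[0, 0, -0.004], 0, 0], [[0, 0, -0.008], 0, 0], [[0, 0, -0.008], 0, 0], [[0, 0, -0.008], 0, 14], [[0, 0, -0.008], 0, 20], [[0, 0, -0.008], 0, 30], [[0, 0, -0.008], 0, 40], [[0, 0, -0.008], 0, 50], [[0, 0, -0.008], 0, 50], [[0, 0, -0.008], 0, 50]]'

```text
t: 19.65
ee_pos: [567.5, 179.6, 168.2]
tool_rot: [0.626, 0.779, 0.0, 0.0]
force: [-0.4, -0.0, -0.2]
gripper_width: 50.0
finger_force: 0.0
```

Released; rise straight up and back away.

Emit:
apply_moves --targets '[[[0, 0, -0.03], 0, 50], [[0, 0, -0.1], 0, 50], [[0, 0, -0.2], 0, 50], [[0, 0, -0.35], 0, 50], [[0, 0, -0.5], 0, 50], [[0, 0, -0.7], 0, 50], [[0, 0, -0.9], 0, 50], [[0, 0, -1.0], 0, 50], [[0, -0.1, -1.0], 0, 50], [[0, -0.2, -1.0], 0, 50], [[0, -0.2, -1.0], 0, 50], [[0, -0.2, -1.0], 0, 50]]'

```text
t: 20.85
ee_pos: [538.6, 173.2, 319.1]
tool_rot: [0.626, 0.779, 0.001, 0.0]
force: [0.5, -0.3, 0.4]
gripper_width: 50.2
finger_force: 0.0
```

```bash
python3 - <<'E'
from st import *
im,d,p=grab('wrist','w8');W=cloud(d,p);P=W.reshape(-1,3);P=P[np.isfinite(P[:,0])]
y=np.radians(12.3);ex=np.array([np.cos(y),np.sin(y)]);ey=np.array([-ex[1],ex[0]])
q=P[:,:2]-np.array([568.3,179]);a=q@ey;b=q@ex
for lo in (-80,-60,-20,0,20,40,60,105):
    k=(a>lo)&(a<lo+20)&(abs(b)<9)&(P[:,2]>180)&(P[:,2]<200)
    if k.sum()>10: print(lo,k.sum(),b[k].mean().round(1),np.percentile(P[k,2],90).round(1))
k=(abs(a)<135)&(P[:,2]>45)&(P[:,2]<66)&(abs(b)<50);print('board b',np.percentile(b[k],[1,99]),[np.median(P[k&s,2]).round(1) for s in (b<-28,b>28)])
s=arm.read_state();print(s['t'],s['force'],s['ee_pos'])
im2,_,_=grab('side')
cv2.imwrite('pics/g.png',np.hstack([cv2.resize(im,(440,330)),cv2.resize(im2[120:270,220:380],(352,330))])[:,:,::-1])
E
```

```text
-80 222 0.2 193.7
-60 232 0.2 193.5
-20 266 0.3 193.6
0 281 0.5 193.5
20 298 0.4 193.6
40 326 0.5 193.5
60 332 0.5 193.6
105 398 0.7 193.6
board b [-34.05950291  34.96215558] [np.float64(58.8), np.float64(58.3)]
20.9 [ 0.12262855 -0.39114132  0.21610846] [538.94924513 173.26217616 318.82574166]
```

View pics/g.png

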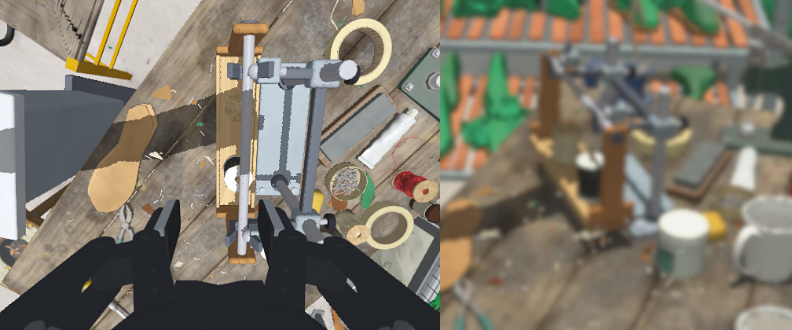

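The rack hangs in both hooks, bar at (245,60-250). It is level (top 193.6 throughout) and the board is level and upright. Let it settle half a second, then hand in.

Emit:
apply_moves --targets '[[[0, 0, 0], 0, 50], [[0, 0, 0], 0, 50], [[0, 0, 0], 0, 50], [[0, 0, 0], 0, 50], [[0, 0, 0], 0, 50], [[0, 0, 0], 0, 50]]'

```text
t: 21.55
ee_pos: [538.2, 173.1, 318.2]
tool_rot: [0.626, 0.779, 0.0, 0.0]
force: [0.4, 0.7, 0.1]
gripper_width: 50.5
finger_force: 0.0
```

```bash
python3 -c "
from rig import job_done; print(job_done())"
```

```text
the job is handed in; nothing more can be done
None
```

The thread rack hangs level and upright, seated in both hooks, after I held it pressed down at about 11–12 N for roughly 2 s and backed the arm clear; handed in at about 21.6 s, with no verdict shown.

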